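# Put the lids on the food containers before they go to the chiller

## Robot

A 7-joint arm with a two-finger parallel gripper is mounted at the origin on the work surface. World frame = base frame: x ahead of the robot, y to its left, z up, the work surface at z = 0. Lengths are in m, angles in rad, forces in N, time in s.
With the tool pointing down it reaches from about 0.35 to 0.9 m from the base axis. Payload 8.1 kg.
Tool frame: the origin (TCP) lies midway between the tips of the shut fingers; the grasp point (between the pads) lies 19 mm behind it; z points along the fingers, y is the line along which they close (so a half turn about z gives the same grasp; the last joint's range is limited). The gripper opens to 92 mm and grips with 3 to 60 N. Pads are 19 mm wide; open, the fingers measure 130 mm over their backs; the gripper's body (75 mm by 190 mm) begins 47 mm behind the grasp point.
Start: joints at [-1.236, 0.434, 0.025, 1.573, -0.012, 1.134, -0.075], TCP at [0.265, 0.566, 0.227] pointing down, gripper open.
Joint ranges: [-2.62, 2.62], [-0.44, 2.09], [-1.27, 1.32], [0.08, 2.57], [-1.32, 4.46], [0.12, 2], [-2.74, 2.74]. Speed limits (rad/s): [2.22, 2.22, 3.01, 3.01, 3.14, 3.14, 3.14].

## Interface

Orientations are given as a unit quaternion [x, y, z, w].
In Python, from plant import robot gives the robot as it stands. The module is installed in compiled form; this text tells all that it offers.
- The arm moves only by the tool arm_command, never from a script. Its argument "moves" is a list of rows, each a list of 7 numbers: the shift along the tool's x, y, z normalised to -1 to 1, where 1 is 0.6 m, then the turn, a rotation vector about the tool's x, y, z normalised to -1 to 1, where 1 is 30 degrees, then the closure, from 0 (fully open) to 1 (shut). In form: [[x, y, z, wx, wy, wz, hand], ...]. A call has 1 to 8 rows; each row is the pose to reach, as a shift and turn from the pose commanded when the call began, along the tool's axes at that moment; what a row does not reach only later rows make up. A row lasts 1/12 s, in which the tool goes at most 41.7 mm and 7.16 degrees, less where a joint would pass 70% of its speed; a pose out of reach is approached as far as the arm can. A call with a number of a shift or a turn outside -1 to 1 is refused whole. A call with a gripper value outside its range is refused whole. The fingers move at their own pace and stop on an object; the grip force is fixed at half the most. Time passes only in rows, so rows that repeat a pose let the fingers close. It gives the time, the measured TCP pose, the force, the opening and the grip force at its end, in the units of the state.
- robot.state(): the state, without advancing time (a new reading comes with each control period).
- robot.get_image(name): name is "side" or "top" or "wrist"; returns the picture (384x512x3 uint8, blue, green, red); there is no depth.
- robot.camera_model(name): a dict with "mtx" (3x3 intrinsics, pixels), "rvec" (rotation vector, rad) and "tvec" (3), from world to camera coordinates, as OpenCV has them; the wrist camera has in their place "mount" (4x4, takes a point from camera to tool coordinates, whose origin is the TCP and whose axes are the flange's). Camera axes: x right, y down, z forward; pixel columns grow to the right and rows downward; lengths in m; the calibration is good to about 2 mm. A picture is of the moment at which its call begins: read the wrist's pose just before it. camera_model takes no time and is no camera call.
- robot.finish_job(): hands the job in; it is judged then, once.
Trained networks look in the newest picture that a camera, given by its name, has taken for a name from the list of things; names that differ only in an ending like _2 or _b are one class to them, and where a whole thing is asked for, a point or a joint stands for the part that bears it (a point fixed in the world has none). Each returns a list of dicts, best first, with "confidence" (0 to 1); they miss things now and then, are a little off and sometimes report something else, mostly with a low value. They report only what shows in the picture. A call takes as long as a camera call. They do not tell look-alikes from the thing itself.
- robot.spot_in(camera, target): "position" ([x, y, z] in m, in world coordinates, good to about 4 mm: the middle of the surface that is visible of it).
- robot.landmark_of(camera, target): "position" ([x, y, z] in m, in world coordinates, good to about 4 mm: a listed point, or the origin of a listed thing).
The state is a dict: "time": time; "q": joint angles; "qvel": joint speeds; "joint_torque": joint torques, N m; "tool_pos": TCP position; "tool_rot": TCP orientation; "contact_force": force on the tool from outside, world axes, zero at the start; "torque": the same for the moment, N m; "grip_width": finger opening in m; "gripper_force": force on a finger pad.
Only numpy, scipy, OpenCV 4.12 (cv2) and the standard library are available. Lean on these libraries where they do the work, as an engineer would, in place of code of your own. Each camera call takes 0.05 s, during which the arm holds its last target. There are 200 camera calls.

## Task

Close the four open food containers for the chiller: put each loose lid onto the container it fits, by shape and size, so that it sits down flat and fully home on the rim. Set each lid on gently instead of dropping it, do not tip the containers, and leave the spray bottle and the seasoning shaker standing where they are.

Things in the scene. Friction and masses are not known exactly. Their poses are not given: they have to be found in the camera images.
- pan_rect: Oblong stainless container, with rounded corners, loose, 0.6 to 1.5 kg, full of salmon cuts. 85 mm high, opening 88 (x) x 140 (y) mm, walls 3 mm, with a flat rim flange 8 mm wide round the top (104 x 156 mm over the rim). The food lies 20 mm or more below the rim. Origin: centre of its underside, z up, long side along its y.
- pan_round: Large round stainless container, a straight-sided pot, loose, 0.6 to 1.5 kg, full of white rice. 95 mm high, opening 116 diameter mm, walls 3 mm, with a flat rim flange 8 mm wide round the top (132 mm over the rim). The food lies 20 mm or more below the rim. Origin: centre of its underside, z up.
- pan_square: Square stainless container, with rounded corners, loose, 0.6 to 1.5 kg, full of green peas. 85 mm high, opening 96 x 96 mm, walls 3 mm, with a flat rim flange 8 mm wide round the top (112 x 112 mm over the rim). The food lies 20 mm or more below the rim. Origin: centre of its underside, z up, x and y parallel to its sides.
- pan_small: Small round stainless container, a straight-sided pot, loose, 0.6 to 1.5 kg, full of red pickled plums. 75 mm high, opening 84 diameter mm, walls 3 mm, with a flat rim flange 8 mm wide round the top (100 mm over the rim). The food lies 20 mm or more below the rim. Origin: centre of its underside, z up.
- lid_rect: Oblong blue plastic lid, about 120 g, right side up on the bench. Tapered plug below, 10 mm deep (82 x 134 mm at its top, 12 mm less at its underside), enters the opening with 3 mm play all round; flange 100 (x) x 152 (y) mm, 5 mm thick, rests on the rim; on its middle a bar handle 18 (x) x 60 (y) mm, 32 mm high. Origin: centre of the plug's underside, z up, long side along y. Seated: origin 75 mm above the container's.
- lid_round: Large round yellow plastic lid, about 120 g, right side up on the bench. Tapered plug below, 10 mm deep (108 mm at its top, 12 mm less at its underside), enters the opening with 4 mm play all round; flange 128 in diameter mm, 5 mm thick, rests on the rim; on its middle a round knob, 34 mm diameter, 32 mm high. Origin: centre of the plug's underside, z up. Seated: origin 85 mm above the container's.
- lid_square: Square green plastic lid, about 100 g, right side up on the bench. Tapered plug below, 10 mm deep (90 x 90 mm at its top, 12 mm less at its underside), enters the opening with 3 mm play all round; flange 108 x 108 mm, 5 mm thick, rests on the rim; on its middle a bar handle 18 (x) x 60 (y) mm, 32 mm high. Origin: centre of the plug's underside, z up, sides along x and y (fits all four ways round). Seated: origin 75 mm above the container's.
- lid_small: Small round red plastic lid, about 70 g, right side up on the bench. Tapered plug below, 10 mm deep (76 mm at its top, 12 mm less at its underside), enters the opening with 4 mm play all round; flange 96 in diameter mm, 5 mm thick, rests on the rim; on its middle a round knob, 34 mm diameter, 32 mm high. Origin: centre of the plug's underside, z up. Seated: origin 65 mm above the container's.
- spray_bottle: White trigger spray bottle with a blue band and collar, 80 mm in diameter, 211 mm tall, standing upright beyond the containers; its nozzle points along its own -x, reaching 65 mm out. Not to be handled. Origin: centre of its underside, z up.
- shaker: Steel seasoning shaker with a yellow band and a domed, pierced steel top, 70 mm in diameter, 112 mm tall, standing upright beyond the containers. Not to be handled. Origin: centre of its underside, z up.
There are look-alikes about, which are no part of the job. There is more than one size of the lid_square; the job needs the largest.

How it is judged:
At the end, for the whole second after the job is handed in: Each of the four lids is seated on its own container: centres within 8 mm horizontally, the lid's origin within -4 to +3 mm of its seated height above the container's origin (10 mm below the rim's top), lid and container within 0.05 rad of upright, and all of them at rest (below 0.02 m/s) (horizontal distance between lid_rect and pan_rect below 0.008 m and z of lid_rect in the frame of pan_rect between 0.071 and 0.078 m and angle between each of lid_rect, pan_rect, lid_round, pan_round, lid_square, pan_square, lid_small, pan_small's own z axis and vertical below 0.05 rad and linear speed of each of lid_rect, pan_rect, lid_round, pan_round, lid_square, pan_square, lid_small, pan_small below 0.02 m/s and horizontal distance between lid_round and pan_round below 0.008 m and z of lid_round in the frame of pan_round between 0.081 and 0.088 m and horizontal distance between lid_square and pan_square below 0.008 m and z of lid_square in the frame of pan_square between 0.071 and 0.078 m and horizontal distance between lid_small and pan_small below 0.008 m and z of lid_small in the frame of pan_small between 0.061 and 0.068 m); the robot touches nothing.
It fails at once if a food container is tipped by more than 0.25 rad (angle between any of pan_rect, pan_round, pan_square, pan_small's own z axis and vertical above 0.25 rad).
It fails at once if a lid is dropped (it moves faster than 0.6 m/s with no finger on it, as after a free fall of about 2 cm) ((linear speed of lid_rect above 0.6 m/s and contact force between the fingers and lid_rect below 0.05 N) or (linear speed of lid_round above 0.6 m/s and contact force between the fingers and lid_round below 0.05 N) or (linear speed of lid_square above 0.6 m/s and contact force between the fingers and lid_square below 0.05 N) or (linear speed of lid_small above 0.6 m/s and contact force between the fingers and lid_small below 0.05 N)).
It fails at once if the spray bottle is pushed more than 40 mm or tipped by more than 0.35 rad (distance of spray_bottle from where it was at the start of the episode above 0.04 m or angle between spray_bottle's own z axis and vertical above 0.35 rad).
It fails at once if the shaker is pushed more than 40 mm or tipped by more than 0.35 rad (distance of shaker from where it was at the start of the episode above 0.04 m or angle between shaker's own z axis and vertical above 0.35 rad).
It also fails if it takes over 115 s, if anything falls off the work surface, if the arm or the gripper's body presses on something with over 40 N, if the wrist force passes 120 N, or if a joint passes its speed limit or range.

## Working session

There is one attempt and no reset: what is moved stays moved. The work goes in short steps, Python scripts to look and compute and a tool call to move; the robot and the scene stay as the last step left them, time stands still between calls to the robot, and variables do not carry over. Pictures are saved under pics/ and viewed, at most 15 in all, crops included, and the job is handed in when it is done.

Besides the shell and the picture viewer there is one more tool, called after "Call:" as a command line: name --pt "numbers of a row" for each row, then --argument value for the rest. arm_command: Moves the arm, as the interface text tells. Scaled input: -1 to 1 covers 0.6 m each way for a shift and 30 degrees each way for a turn. Its arguments: {"type":"object","properties":{"moves":{"type":"array","items":{"type":"array","items":{"type":"number","minimum":-1,"maximum":1}}}},"required":["moves"]}

```bash
mkdir -p pics
cat > h.py <<'E'
from plant import robot
import numpy as np, cv2
from scipy.spatial.transform import Rotation as R
def st():
    s=robot.state(); return s, np.array(s["tool_pos"]), R.from_quat(s["tool_rot"])
E
python3 - <<'E'
from h import *
s,p,r=st(); print(s["time"],p,r.as_matrix().round(3).tolist(),s["grip_width"])
a=robot.get_image("top");b=robot.get_image("side")
cv2.imwrite("pics/top.png",cv2.resize(a,(800,600)));cv2.imwrite("pics/side.png",cv2.resize(b,(800,600)))
for n in ["pan_rect","pan_round","pan_square","pan_small","lid_rect","lid_round","lid_square","lid_small","spray_bottle","shaker"]:
    print(n,[(np.round(d["position"],3).tolist(),round(d["confidence"],2)) for d in robot.landmark_of("top",n)])
print(robot.state()["time"])
for c in("top","side"):
    m=robot.camera_model(c);print(c,np.round(m["mtx"],1).tolist(),m["rvec"],m["tvec"])
print(robot.camera_model("wrist"))
E
```

```text
0.0 [0.26481013 0.56556505 0.22594223] [[-0.906, 0.424, -0.001], [0.424, 0.906, -0.001], [-0.0, -0.002, -1.0]] 0.09127662928229414
pan_rect [([0.649, -0.149, -0.004], 0.64)]
pan_round [([0.666, 0.138, 0.003], 0.86), ([0.344, 0.299, 0.001], 0.54)]
pan_square [([0.518, 0.425, 0.003], 0.62), ([0.648, -0.151, -0.003], 0.28)]
pan_small [([0.519, -0.41, -0.003], 0.68), ([0.345, 0.3, 0.001], 0.6)]
lid_rect [([0.451, 0.111, 0.0], 0.62)]
lid_round [([0.36, -0.288, -0.0], 0.64)]
lid_square [([0.799, -0.112, 0.0], 0.84), ([0.455, -0.112, 0.003], 0.68), ([0.189, -0.329, 0.001], 0.57), ([0.451, 0.11, -0.002], 0.46)]
lid_small [([0.343, 0.302, -0.001], 0.9)]
spray_bottle [([0.701, 0.342, 0.001], 0.58)]
shaker [([0.708, -0.34, 0.001], 0.82)]
0.6
top [[366.4, 0.0, 248.9], [0.0, 366.4, 183.7], [0.0, 0.0, 1.0]] [ 2.17078925 -2.19209725  0.08781048] [0.01398768 0.48949107 1.09385508]
side [[421.3, 0.0, 254.3], [0.0, 421.3, 196.3], [0.0, 0.0, 1.0]] [ 2.05890401 -0.52055801  0.29241158] [-0.44172543  0.14357103  1.21838044]
{'mtx': array([[309.74926357,   0.        , 252.56049743],
       [  0.        , 309.74926357, 192.2224236 ],
       [  0.        ,   0.        ,   1.        ]]), 'mount': array([[-8.47921099e-05, -9.66180259e-01, -2.57867603e-01,
         6.97246680e-02],
       [ 9.99999973e-01, -2.56696898e-05, -2.32640934e-04,
        -9.50841017e-04],
       [ 2.18153697e-04, -2.57867616e-01,  9.66180234e-01,
        -1.57962261e-01],
       [ 0.00000000e+00,  0.00000000e+00,  0.00000000e+00,
         1.00000000e+00]])}
```

View pics/top.png

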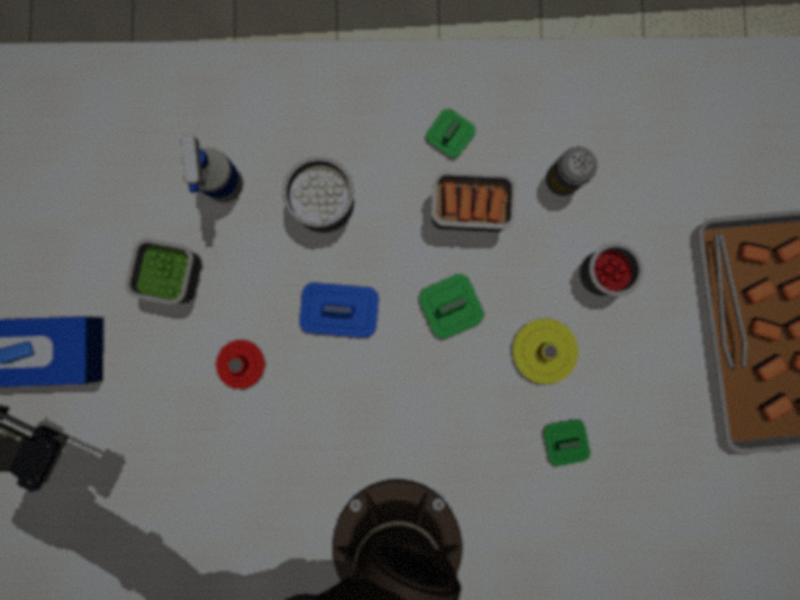

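View pics/side.png

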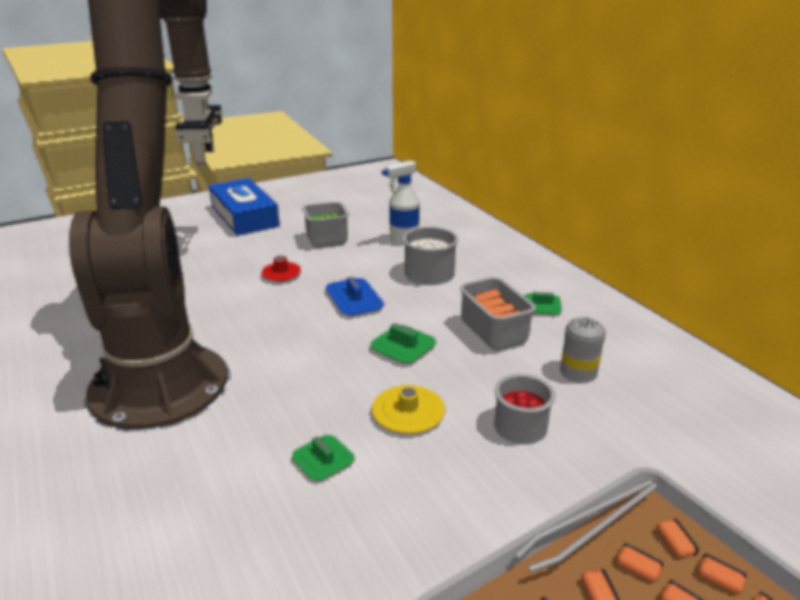

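Top view (800x600): pans are rice (320,195), salmon (473,203), peas (165,272) and plums (612,270). Lids are blue (340,310), red (240,364) and yellow (545,352). There are three green candidates, at (451,305), (450,133) and (566,442). The first looks largest, so I'll measure it and confirm it in a crop.

```bash
cat >> h.py <<'E'
def rays(cam,px,z,pose=None):
    m=robot.camera_model(cam)
    if cam=="wrist":
        p,r=pose; T=np.eye(4);T[:3,:3]=r.as_matrix();T[:3,3]=p;T=T@np.array(m["mount"]);C=T[:3,3];Rw=T[:3,:3]
    else:
        Rw=cv2.Rodrigues(np.array(m["rvec"]))[0].T;C=-Rw@np.array(m["tvec"]).ravel()
    px=np.atleast_2d(px).astype(float);d=np.c_[px,np.ones(len(px))]@np.linalg.inv(m["mtx"]).T@Rw.T
    return (C+d*((z-C[2])/d[:,2])[:,None])[:,:2]
def proj(cam,P,pose=None):
    m=robot.camera_model(cam);P=np.atleast_2d(P).astype(float)
    if cam=="wrist":
        p,r=pose; T=np.eye(4);T[:3,:3]=r.as_matrix();T[:3,3]=p;T=np.linalg.inv(T@np.array(m["mount"]));rv=cv2.Rodrigues(T[:3,:3])[0];t=T[:3,3]
    else: rv,t=np.array(m["rvec"]),np.array(m["tvec"])
    return cv2.projectPoints(P,rv,t,m["mtx"],None)[0].reshape(-1,2)
HUE=dict(yellow=(20,35),green=(45,80),blue=(100,125),red=(172,188))
def lids(img,cam,col,pose=None,z=.0125):
    "flange fits: centre, sizes, angle of the long side from +x"
    hsv=cv2.cvtColor(img,cv2.COLOR_BGR2HSV);h=hsv[...,0].astype(int);lo,hi=HUE[col]
    if col=="red": h=np.where(h<8,h+180,h)
    m=((h>=lo)&(h<=hi)&(hsv[...,1]>120)&(hsv[...,2]>50)).astype(np.uint8)
    out=[]
    for c in cv2.findContours(m,cv2.RETR_EXTERNAL,cv2.CHAIN_APPROX_NONE)[0]:
        if cv2.contourArea(c)<150: continue
        w=rays(cam,c[:,0],z,pose);(cx,cy),(a,b),t=cv2.minAreaRect((w*1000).astype(np.float32))
        if b>a:a,b,t=b,a,t+90
        out.append((round(cx/1000,4),round(cy/1000,4),round(a),round(b),round((t+90)%180-90,1),c[:,0].mean(0).round().tolist()))
    return out
def outline(n,x,y,t,z,g=0):
    if n in("pan_round","pan_small"):
        a=np.linspace(0,2*np.pi,120);q=dict(pan_round=58,pan_small=42)[n]/1000+g;P=np.c_[q*np.cos(a),q*np.sin(a)]
    else:
        hx,hy=dict(pan_rect=(44,70),pan_square=(48,48))[n];hx=hx/1000+g;hy=hy/1000+g;s=np.linspace(-.85,.85,30);o=np.ones(30)
        P=np.r_[np.c_[s*hx,hy*o],np.c_[s*hx,-hy*o],np.c_[hx*o,s*hy],np.c_[-hx*o,s*hy]]
    c,s=np.cos(t),np.sin(t);P=P@np.array([[c,s],[-s,c]])+[x,y]
    return np.c_[P,np.full(len(P),z)]
E
python3 - <<'E'
from h import *
a=robot.get_image("top")
for c in HUE: print(c,lids(a,"top",c))
L=[]
for n,(x,y,h) in dict(pan_rect=(.649,-.149,.085),pan_round=(.666,.138,.095),pan_square=(.518,.425,.085),pan_small=(.519,-.41,.075)).items():
    u=proj("top",[x,y,h])[0];print(n,u)
    L.append(cv2.resize(cv2.getRectSubPix(a,(50,50),tuple(u)),(260,260),interpolation=cv2.INTER_CUBIC))
for u in [(289,195),(288,85)]:
    L.append(cv2.resize(cv2.getRectSubPix(a,(50,50),u),(260,260),interpolation=cv2.INTER_CUBIC))
cv2.imwrite("pics/c.png",np.vstack([np.hstack(L[:3]),np.hstack(L[3:])]))
E
```

```text
yellow [(0.3635, -0.2915, 124, 122, -64.5, [348.0, 224.0])]
green [(0.1895, -0.3268, 77, 77, -79.5, [362.0, 283.0]), (0.4527, -0.1108, 103, 103, -66.6, [288.0, 196.0]), (0.524, 0.4548, 92, 85, -10.7, [103.0, 175.0]), (0.7988, -0.116, 78, 76, -36.3, [288.0, 85.0])]
blue [(0.3717, 0.7353, 64, 27, -74.5, [10.0, 225.0]), (0.3726, 0.6815, 168, 130, -88.5, [27.0, 225.0]), (0.4473, 0.108, 149, 97, 84.9, [217.0, 198.0])]
red [(0.3437, 0.3006, 91, 90, 89.4, [153.0, 233.0]), (0.5188, -0.4298, 74, 67, -2.2, [392.0, 173.0])]
pan_rect [303.01689571 126.5218698 ]
pan_round [203.44168502 120.81974194]
pan_square [103.65506429 173.44358584]
pan_small [393.59682804 170.68312622]
```

View pics/c.png

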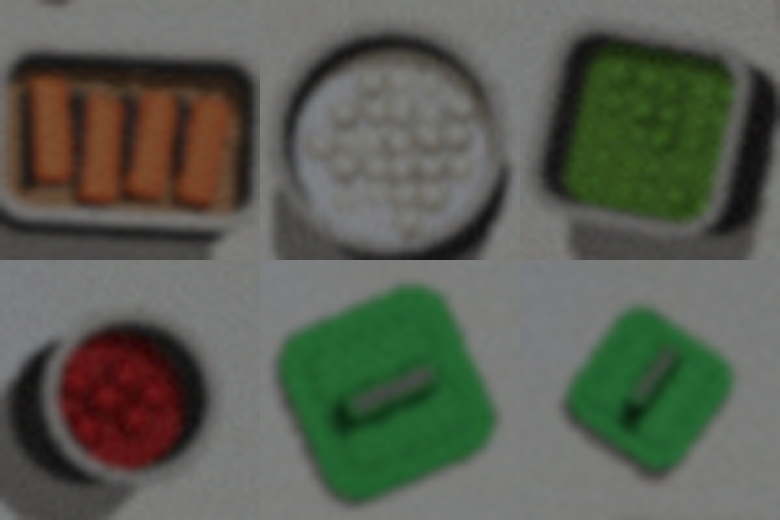

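The green lid at (289,196) in the 512-pixel image fits 103 mm, while the other two fit 77 mm. The crop confirms it is the largest, so it is lid_square. Next I'll fly over the pans with the wrist camera.

Call:
arm_command --pt "-0.43 -0.1 -0.16 0 0 0 0" --pt "-0.43 -0.1 -0.16 0 0 0 0" --pt "-0.43 -0.1 -0.16 0 0 0 0" --pt "-0.43 -0.1 -0.16 0 0 0 0" --pt "-0.43 -0.1 -0.16 0 0 0 0" --pt "-0.43 -0.1 -0.16 0 0 0 0" --pt "-0.43 -0.1 -0.16 0 0 0 0"

```text
time: 1.23
tool_pos: [0.4762, 0.3994, 0.3243]
tool_rot: [0.219, 0.976, 0.0, 0.001]
contact_force: [1.4, -0.2, 0.4]
grip_width: 0.0917
gripper_force: 0.0
```

Call:
arm_command --pt "-0.43 -0.1 0 0 0 -0.83 0" --pt "-0.43 -0.1 0 0 0 -0.83 0" --pt "-0.43 -0.1 0 0 0 -0.83 0" --pt "-0.43 -0.1 0 0 0 -0.83 0" --pt "-0.43 -0.1 0 0 0 -0.83 0" --pt "-0.43 -0.1 0 0 0 -0.83 0" --pt "-0.43 -0.1 0 0 0 -0.83 0" --pt "-0.43 -0.1 0 0 0 -0.83 0"

```text
time: 1.9
tool_pos: [0.685, 0.2324, 0.3215]
tool_rot: [0.006, 1.0, -0.002, 0.0]
contact_force: [0.2, -0.3, -1.2]
grip_width: 0.0917
gripper_force: 0.0
```

Run:
```python
from h import *
s,p,r=st(); a=robot.get_image("wrist");cv2.imwrite("pics/w1.png",a);print(s["time"],p,r.as_euler("ZYX",degrees=True),np.round(s["q"],2))
np.savez("w1.npz",a=a,p=p,q=r.as_quat())
```

```text
1.9 [0.68504604 0.23237022 0.32153686] [ 1.79368308e+02  3.71305679e-02 -1.79787567e+02] [-0.46  0.56  0.11  1.14 -0.05  1.45  1.2 ]
```

View pics/w1.png

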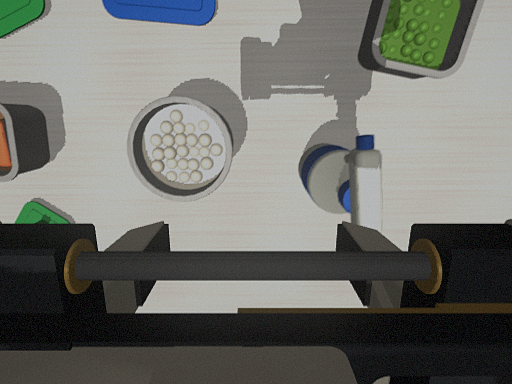

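Rim of the rice pan at about (180,148); the pea pan is partly cut off at top right; the spray bottle is at (345,180). Next view: salmon and plum pans.

Call:
arm_command --pt "0.06 -0.42 0 0 0 0 0" --pt "0.06 -0.42 0 0 0 0 0" --pt "0.06 -0.42 0 0 0 0 0" --pt "0.06 -0.42 0 0 0 0 0" --pt "0.06 -0.42 0 0 0 0 0" --pt "0.06 -0.42 0 0 0 0 0" --pt "0.06 -0.42 0 0 0 0 0"

```text
time: 2.53
tool_pos: [0.6429, -0.0223, 0.3238]
tool_rot: [0.006, 1.0, -0.002, 0.0]
contact_force: [0.7, -1.1, -0.1]
grip_width: 0.0918
gripper_force: 0.0
```

Call:
arm_command --pt "0 -0.42 0 0 0 0 0" --pt "0 -0.42 0 0 0 0 0" --pt "0 -0.42 0 0 0 0 0" --pt "0 -0.42 0 0 0 0 0" --pt "0 -0.42 0 0 0 0 0" --pt "0 -0.42 0 0 0 0 0" --pt "0 -0.42 0 0 0 0 0" --pt "0 -0.42 0 0 0 0 0"

```text
time: 3.2
tool_pos: [0.6429, -0.2677, 0.3225]
tool_rot: [0.004, 1.0, -0.0, -0.0]
contact_force: [0.3, 0.3, 0.2]
grip_width: 0.092
gripper_force: 0.0
```

```bash
cat >> h.py <<'E'
from scipy.optimize import minimize
from scipy.ndimage import map_coordinates
HT=dict(pan_rect=.085,pan_round=.095,pan_square=.085,pan_small=.075)
def fitpan(img,cam,n,x0,pose=None):
    "rim fit: bright even band between the inner edge and the outer edge, against both sides"
    I=cv2.GaussianBlur(cv2.cvtColor(img,cv2.COLOR_BGR2Lab),(3,3),0).astype(float)
    def ring(v,g):
        u=proj(cam,outline(n,v[0],v[1],v[2],HT[n],g),pose)
        return np.stack([map_coordinates(I[...,k],[u[:,1],u[:,0]],order=1,mode="nearest") for k in range(3)],1)
    def f(v):
        v=[v[0],v[1],v[2]*10]
        d=lambda a,b:np.clip(np.linalg.norm(ring(v,a)-ring(v,b),axis=1),0,40).mean()
        return -(d(.0025,-.0035)+d(.006,.0115)-.7*d(.002,.006))
    best=None
    for dx in(-.006,0,.006):
        for dy in(-.006,0,.006):
            for t in ([0] if n in("pan_round","pan_small") else np.radians(x0[2]+np.array([-10,0,10]))):
                o=minimize(f,[x0[0]+dx,x0[1]+dy,t/10],method="Nelder-Mead",options=dict(initial_simplex=[[x0[0]+dx+a,x0[1]+dy+b,t/10+c] for a,b,c in((0,0,0),(.005,0,0),(0,.005,0),(0,0,.01))],maxiter=120))
                if best is None or o.fun<best.fun: best=o
    v=best.x*[1,1,10]
    for g in(0,.008): cv2.polylines(img,[(proj(cam,outline(n,*v,HT[n],g),pose)*8).astype(int).reshape(-1,1,2)],False,(0,0,255),1,shift=3) if n in("pan_round","pan_small") else [cv2.circle(img,tuple(int(k) for k in q),0,(0,0,255),-1) for q in proj(cam,outline(n,*v,HT[n],g),pose)]
    return v[:2].round(4),round(np.degrees(v[2]),1),round(best.fun,1)
E
python3 - <<'E'
from h import *
s,p,r=st(); a=robot.get_image("wrist");print(s["time"],p,np.round(s["q"],2))
print("green/yellow/blue",[(c,lids(a,"wrist",c,(p,r))) for c in("yellow","green","blue")])
d=np.load("w1.npz");b=d["a"].copy();pb=(d["p"],R.from_quat(d["q"]))
for n,x0 in dict(pan_rect=(.649,-.149,0),pan_small=(.519,-.41,0)).items(): print(n,fitpan(a,"wrist",n,x0,(p,r)))
print("round",fitpan(b,"wrist","pan_round",(.666,.138,0),pb))
t=robot.get_image("top")
for n,x0 in dict(pan_rect=(.649,-.149,0),pan_small=(.519,-.41,0),pan_round=(.666,.138,0),pan_square=(.518,.425,-10)).items(): print("top",n,fitpan(t,"top",n,x0))
cv2.imwrite("pics/w2.png",np.vstack([a,b[60:230]]))
E
```

```text
3.2 [ 0.64294044 -0.26769278  0.32248558] [ 0.2   0.51  0.2   1.23 -0.1   1.41  1.96]
green/yellow/blue [('yellow', []), ('green', [(0.7774, -0.1481, 39, 28, -0.6, [330.0, 242.0]), (0.4581, -0.1086, 107, 98, -67.1, [369.0, 23.0])]), ('blue', [(0.4648, 0.0618, 63, 62, -0.5, [493.0, 25.0])])]Traceback (most recent call last):
  File "<stdin>", line 5, in <module>
  File "h.py", line 58, in fitpan
    o=minimize(f,[x0[0]+dx,x0[1]+dy,t/10],method="Nelder-Mead",options=dict(initial_simplex=[[x0[0]+dx+a,x0[1]+dy+b,t/10+c] for a,b,c in((0,0,0),(.005,0,0),(0,.005,0),(0,0,.01))],maxiter=120))
    res = _minimize_neldermead(fun, x0, args, callback, bounds=bounds,
                               **options)
    fxr = func(xr)
    fx = function(np.copy(x), *(wrapper_args + args))
  File "h.py", line 53, in f
    return -(d(.0025,-.0035)+d(.006,.0115)-.7*d(.002,.006))
                                              ~^^^^^^^^^^^
  File "h.py", line 52, in <lambda>
    d=lambda a,b:np.clip(np.linalg.norm(ring(v,a)-ring(v,b),axis=1),0,40).mean()
                                        ~~~~^^^^^
  File "h.py", line 48, in ring
    u=proj(cam,outline(n,v[0],v[1],v[2],HT[n],g),pose)
  File "h.py", line 15, in proj
    m=robot.camera_model(cam);P=np.atleast_2d(P).astype(float)
ValueError: time passes only in moves, steps and waits
```

```bash
sed -i 's/^def st():/import functools\ncm=functools.lru_cache(robot.camera_model)\ndef st():/; s/m=robot.camera_model(cam)/m=cm(cam)/' h.py
cat > meas.py <<'E'
from h import *
s,p,r=st(); a=robot.get_image("wrist");print(s["time"],p)
d=np.load("w1.npz");b=d["a"].copy();pb=(d["p"],R.from_quat(d["q"]))
for n,x0 in dict(pan_rect=(.649,-.149,0),pan_small=(.519,-.41,0)).items(): print(n,fitpan(a,"wrist",n,x0,(p,r)))
print("round",fitpan(b,"wrist","pan_round",(.666,.138,0),pb))
t=robot.get_image("top")
for n,x0 in dict(pan_rect=(.649,-.149,0),pan_small=(.519,-.41,0),pan_round=(.666,.138,0),pan_square=(.518,.425,-10)).items(): print("top",n,fitpan(t,"top",n,x0))
cv2.imwrite("pics/w2.png",np.vstack([a,b[60:230]]))
E
python3 meas.py
```

```text
3.25 [ 0.64373096 -0.26482808  0.32259093]
pan_rect (array([ 0.6485, -0.1492]), np.float64(-3.4), np.float64(-61.6))
pan_small (array([ 0.5171, -0.4114]), np.float64(-7.3), np.float64(-68.6))
round (array([0.6642, 0.1399]), np.float64(9.9), np.float64(-54.8))
top pan_rect (array([ 0.6491, -0.1385]), np.float64(-3.9), np.float64(-46.3))
top pan_small (array([ 0.5252, -0.3987]), np.float64(-1.1), np.float64(-14.0))
top pan_round (array([0.653 , 0.1345]), np.float64(3.8), np.float64(-53.1))
top pan_square (array([0.5169, 0.4191]), np.float64(-10.6), np.float64(-53.1))
```

View pics/w2.png

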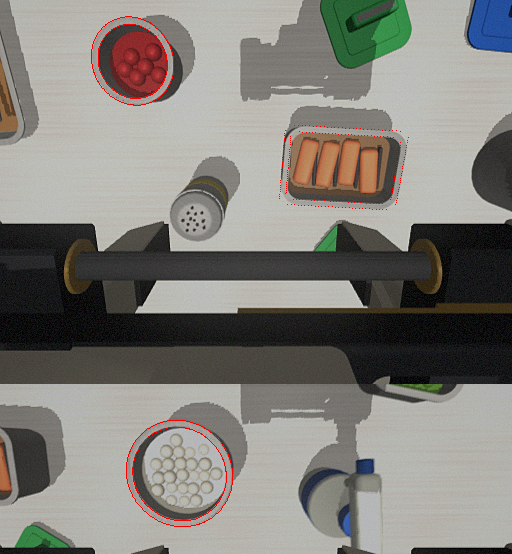

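Fits overlay the rims well. Plum pan at (133,60), salmon pan at (343,167), rice pan at (180,473 in the lower strip). Next: the yellow lid.

Call:
arm_command --pt "0.33 -0.04 0.13 0 0 0 0" --pt "0.33 -0.04 0.13 0 0 0 0" --pt "0.33 -0.04 0.13 0 0 0 0" --pt "0.33 -0.04 0.13 0 0 0 0" --pt "0.33 -0.04 0.13 0 0 0 0" --pt "0.33 -0.04 0.13 0 0 0 0" --pt "0.33 -0.04 0.13 0 0 0 0"

```text
time: 3.93
tool_pos: [0.443, -0.2871, 0.2443]
tool_rot: [0.002, 1.0, 0.001, -0.001]
contact_force: [0.5, 0.3, 0.4]
grip_width: 0.092
gripper_force: 0.0
```

```bash
cat > look.py <<'E'
import sys
from h import *
s,p,r=st(); a=robot.get_image("wrist");print(s["time"],p,"yaw x,y",np.degrees(np.arctan2(r.as_matrix()[1,:2],r.as_matrix()[0,:2])).round(1),np.round(s["q"],2))
for c in sys.argv[1:]:
    for l in lids(a,"wrist",c,(p,r)):
        g=r.inv().apply([l[0]-p[0],l[1]-p[1],.022-p[2]]); print(c,l,"move/0.6:",(g/.6).round(3))
cv2.imwrite("pics/last.png",a)
E
python3 look.py yellow green
```

```text
3.9333 [ 0.44300436 -0.28710388  0.24430975] yaw x,y [179.8  89.8] [ 0.31  0.26  0.21  1.79 -0.06  1.09  2.11]
yellow (0.6502, 0.0213, 129, 15, 89.7, [468.0, 308.0]) move/0.6: [-0.344  0.515  0.371]
yellow (0.3662, -0.2918, 127, 126, -58.9, [249.0, 102.0]) move/0.6: [ 0.127 -0.009  0.371]
green (0.4552, -0.1107, 107, 107, -66.9, [391.0, 174.0]) move/0.6: [-0.02   0.294  0.371]
```

Call:
arm_command --pt "0.127 -0.009 0.2 0 0 0 0" --pt "0.127 -0.009 0.2 0 0 0 0" --pt "0.127 -0.009 0.2 0 0 0 0" --pt "0.127 -0.009 0.2 0 0 0 0" --pt "0.127 -0.009 0.37 0 0 0 0" --pt "0.127 -0.009 0.37 0 0 0 0" --pt "0.127 -0.009 0.37 0 0 0 0" --pt "0.127 -0.009 0.37 0 0 0 0"

```text
time: 4.65
tool_pos: [0.3701, -0.2916, 0.0195]
tool_rot: [0.0, 1.0, 0.002, -0.002]
contact_force: [-0.0, 0.5, 0.6]
grip_width: 0.0922
gripper_force: 0.0
```

Call:
arm_command --pt "0 0 0 0 0 0 1" --pt "0 0 0 0 0 0 1" --pt "0 0 0 0 0 0 1" --pt "0 0 0 0 0 0 1" --pt "0 0 0 0 0 0 1" --pt "0 0 0 0 0 0 1" --pt "0 0 0 0 0 0 1" --pt "0 0 0 0 0 0 1"

```text
time: 5.32
tool_pos: [0.3696, -0.2938, 0.023]
tool_rot: [0.002, 1.0, -0.0, 0.0]
contact_force: [0.6, 0.3, -0.2]
grip_width: 0.043
gripper_force: 0.0
```

Call:
arm_command --pt "0 0 0 0 0 0 1" --pt "0 0 0 0 0 0 1" --pt "0 0 0 0 0 0 1" --pt "0 0 0 0 0 0 1" --pt "0 0 0 0 0 0 1"

```text
time: 5.73
tool_pos: [0.3694, -0.2936, 0.0228]
tool_rot: [0.002, 1.0, 0.0, -0.0]
contact_force: [-0.5, 2.4, 3.8]
grip_width: 0.0336
gripper_force: 30.0
```

Call:
arm_command --pt "0 0 -0.05 0 0 0 1" --pt "0 0 -0.1 0 0 0 1" --pt "0 0 -0.15 0 0 0 1" --pt "0 0 -0.22 0 0 0 1" --pt "0 0 -0.28 0 0 0 1" --pt "0 0 -0.3 0 0 0 1" --pt "0 0 -0.3 0 0 0 1"

```text
time: 6.32
tool_pos: [0.3712, -0.2952, 0.2061]
tool_rot: [0.002, 1.0, -0.002, 0.003]
contact_force: [0.2, -1.2, -1.1]
grip_width: 0.0332
gripper_force: 30.0
```

```bash
cat > held.py <<'E'
import sys
from h import *
# held.py colour panx pany : lid offset from the TCP (flange at tcp z-.0095+..), and move over the pan
c=sys.argv[1]; gx,gy,gz=map(float,sys.argv[2:5])
s,p,r=st(); a=robot.get_image("wrist"); print(s["time"],p,s["grip_width"],s["gripper_force"],"yaw x",np.degrees(np.arctan2(r.as_matrix()[1,0],r.as_matrix()[0,0])).round(2),np.round(s["q"],2))
print(lids(a,"wrist",c,(p,r),p[2]-.0095))
print("move/0.6",(r.inv().apply(np.array([gx,gy,gz])-p)/.6).round(3))
cv2.imwrite("pics/held_%s.png"%c,a)
E
python3 held.py yellow .664 .14 .2
```

```text
6.3167 [ 0.37116034 -0.29518339  0.20605287] 0.033242258091391585 29.99939113855362 yaw x 179.8 [ 0.36  0.2   0.23  1.98 -0.06  0.96  2.19]
[(0.4125, -0.2924, 77, 23, 89.9, [258.0, 301.0]), (0.392, -0.2553, 36, 8, 6.0, [322.0, 268.0]), (0.3918, -0.3368, 36, 7, -4.7, [183.0, 268.0]), (0.3425, -0.2959, 127, 78, 89.9, [252.0, 191.0])]
move/0.6 [-0.485  0.727  0.011]
```

View pics/held_yellow.png

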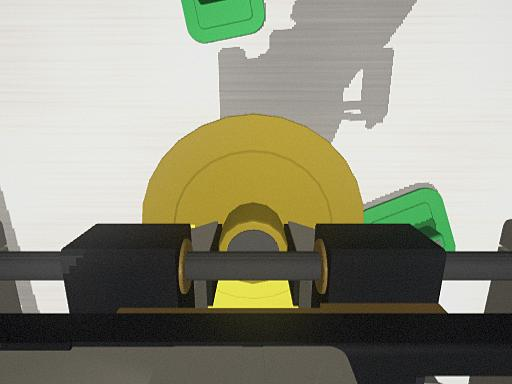

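Lid held. The flange centre is about 3.7 mm off the TCP toward −x.

Call:
arm_command --pt "-0.25 0.36 0 0 0 0 1" --pt "-0.25 0.36 0 0 0 0 1" --pt "-0.25 0.36 0 0 0 0 1" --pt "-0.25 0.36 0 0 0 0 1" --pt "-0.25 0.36 0 0 0 0 1" --pt "-0.25 0.36 0 0 0 0 1" --pt "-0.25 0.36 0 0 0 0 1"

```text
time: 6.95
tool_pos: [0.5224, -0.0714, 0.2005]
tool_rot: [-0.002, 1.0, 0.001, -0.001]
contact_force: [0.2, 1.0, -0.8]
grip_width: 0.0334
gripper_force: 30.0
```

Call:
arm_command --pt "-0.245 0.365 0 0 0 0 1" --pt "-0.245 0.365 0 0 0 0 1" --pt "-0.245 0.365 0 0 0 0 1" --pt "-0.245 0.365 0 0 0 0 1" --pt "-0.245 0.365 0 0 0 0 1" --pt "-0.245 0.365 0 0 0 0 1" --pt "-0.245 0.365 0 0 0 0 1" --pt "-0.245 0.365 0 0 0 0 1"

```text
time: 7.62
tool_pos: [0.6679, 0.1457, 0.199]
tool_rot: [-0.001, 1.0, 0.001, -0.002]
contact_force: [-1.2, 0.0, -1.7]
grip_width: 0.0333
gripper_force: 30.0
```

Call:
arm_command --pt "0 0 0 0 0 0 1" --pt "0 0 0 0 0 0 1" --pt "0 0 0 0 0 0 1"

```text
time: 7.87
tool_pos: [0.6673, 0.1382, 0.2018]
tool_rot: [0.003, 1.0, -0.001, -0.001]
contact_force: [0.4, -0.2, -0.7]
grip_width: 0.0336
gripper_force: 30.0
```

```bash
python3 held.py yellow .668 .140 .108
```

```text
7.8667 [0.66731338 0.13823486 0.20181783] 0.03356884440552173 29.999345541000366 yaw x 179.7 [-0.32  0.55  0.05  1.45 -0.03  1.15  1.31]
[(0.7085, 0.1646, 144, 23, 89.8, [305.0, 305.0]), (0.6882, 0.1782, 36, 7, 4.2, [321.0, 267.0]), (0.6877, 0.0968, 36, 8, -6.2, [184.0, 266.0]), (0.6386, 0.1374, 126, 78, 89.7, [252.0, 191.0])]
move/0.6 [-0.001  0.003  0.156]
```

Call:
arm_command --pt "0 0.003 0.05 0 0 0 1" --pt "0 0.003 0.09 0 0 0 1" --pt "0 0.003 0.115 0 0 0 1" --pt "0 0.003 0.13 0 0 0 1" --pt "0 0.003 0.14 0 0 0 1" --pt "0 0.003 0.148 0 0 0 1" --pt "0 0.003 0.154 0 0 0 1" --pt "0 0.003 0.157 0 0 0 1"

```text
time: 8.58
tool_pos: [0.6683, 0.142, 0.1089]
tool_rot: [0.002, 1.0, 0.0, 0.0]
contact_force: [0.2, 0.1, -0.8]
grip_width: 0.0334
gripper_force: 30.0
```

Call:
arm_command --pt "0 0 0.001 0 0 0 1" --pt "0 0 0.001 0 0 0 1" --pt "0 0 0.001 0 0 0 1"

```text
time: 8.83
tool_pos: [0.6682, 0.1421, 0.1085]
tool_rot: [0.002, 1.0, 0.0, 0.0]
contact_force: [-0.2, -0.6, -1.8]
grip_width: 0.0335
gripper_force: 30.0
```

Call:
arm_command --pt "0 0 0 0 0 0 0" --pt "0 0 0 0 0 0 0" --pt "0 0 0 0 0 0 0" --pt "0 0 0 0 0 0 0" --pt "0 0 0 0 0 0 0" --pt "0 0 -0.06 0 0 0 0" --pt "0 0 -0.12 0 0 0 0" --pt "0 0 -0.18 0 0 0 0"

```text
time: 9.5
tool_pos: [0.6674, 0.1419, 0.2168]
tool_rot: [0.002, 1.0, -0.0, -0.001]
contact_force: [1.1, 0.2, 0.6]
grip_width: 0.0821
gripper_force: 0.0
```

Call:
arm_command --pt "0.23 -0.07 -0.06 0 0 0 0" --pt "0.23 -0.07 -0.06 0 0 0 0" --pt "0.23 -0.07 -0.06 0 0 0 0" --pt "0.23 -0.07 -0.06 0 0 0 0" --pt "0.23 -0.07 -0.06 0 0 0 0" --pt "0.23 -0.07 -0.06 0 0 0 0"

```text
time: 10.0
tool_pos: [0.5293, 0.1002, 0.2531]
tool_rot: [0.002, 1.0, 0.0, 0.001]
contact_force: [0.2, -0.1, -0.6]
grip_width: 0.0917
gripper_force: 0.0
```

```bash
python3 look.py blue green
python3 - <<'E'
from h import *
a=robot.get_image("side"); cv2.imwrite("pics/s1.png",np.hstack([cv2.resize(a[120:270,180:400],(660,450),interpolation=cv2.INTER_CUBIC)]))
print(lids(robot.get_image("top"),"top","yellow",z=.0975))
E
```

```text
10.0 [0.52931292 0.10023117 0.25310559] yaw x,y [179.8  89.8] [-0.32  0.27  0.04  1.75 -0.01  1.12  1.29]
blue (0.449, 0.1082, 151, 99, 84.6, [259.0, 99.0]) move/0.6: [0.135 0.013 0.385]
green (0.4545, -0.1116, 108, 107, -67.2, [82.0, 104.0]) move/0.6: [ 0.124 -0.354  0.385]
[]
```

View pics/s1.png

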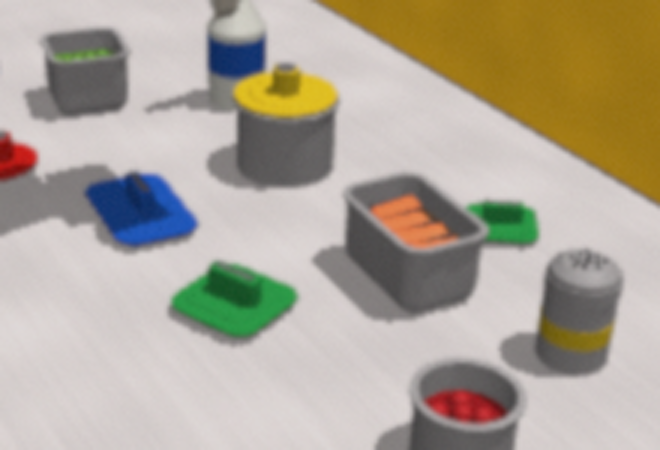

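Yellow sits flat on the rice pan at (285,90). Next: the blue lid, gripped over the ends of its bar.

Call:
arm_command --pt "0.135 0.013 0.2 0 0 0.173 0" --pt "0.135 0.013 0.2 0 0 0.173 0" --pt "0.135 0.013 0.2 0 0 0.173 0" --pt "0.135 0.013 0.2 0 0 0.173 0" --pt "0.135 0.013 0.28 0 0 0.173 0" --pt "0.135 0.013 0.28 0 0 0.173 0" --pt "0.135 0.013 0.28 0 0 0.173 0"

```text
time: 10.73
tool_pos: [0.4476, 0.1082, 0.0818]
tool_rot: [0.047, 0.999, -0.001, -0.003]
contact_force: [-0.3, -0.9, -0.0]
grip_width: 0.0919
gripper_force: 0.0
```

```bash
python3 held.py blue .449 .1082 .022
```

```text
10.7333 [0.44764661 0.10818112 0.08181531] 0.09190495260530304 0.0 yaw x 174.64 [-0.37  0.37  0.02  2.12 -0.01  0.66  1.14]
[(0.4264, 0.1102, 112, 64, 84.6, [254.0, 197.0])]
move/0.6 [-0.003  0.     0.1  ]
```

Call:
arm_command --pt "-0.002 0 0.06 0 0 0 0" --pt "-0.002 0 0.09 0 0 0 0" --pt "-0.002 0 0.1 0 0 0 0" --pt "-0.002 0 0.1 0 0 0 1" --pt "-0.002 0 0.1 0 0 0 1" --pt "-0.002 0 0.1 0 0 0 1" --pt "-0.002 0 0.1 0 0 0 1" --pt "-0.002 0 0.1 0 0 0 1"

```text
time: 11.45
tool_pos: [0.4508, 0.1087, 0.025]
tool_rot: [0.047, 0.999, 0.0, 0.001]
contact_force: [0.5, 0.3, 0.1]
grip_width: 0.063
gripper_force: 0.0
```

Call:
arm_command --pt "0 0 0 0 0 0 1" --pt "0 0 0 0 0 0 1" --pt "0 0 0 0 0 0 1" --pt "0 0 0 0 0 0 1"

```text
time: 11.78
tool_pos: [0.4506, 0.1086, 0.0248]
tool_rot: [0.047, 0.999, 0.0, 0.001]
contact_force: [-0.9, -0.3, 8.4]
grip_width: 0.0598
gripper_force: 30.0
```

Call:
arm_command --pt "0 0 -0.05 0 0 0 1" --pt "0 0 -0.1 0 0 0 1" --pt "0 0 -0.16 0 0 0 1" --pt "0 0 -0.22 0 0 0 1" --pt "0 0 -0.28 0 0 0 1" --pt "-0.06 -0.06 -0.29 0 0 0 1" --pt "-0.11 -0.12 -0.29 0 0 -0.067 1"

```text
time: 12.37
tool_pos: [0.5022, 0.0446, 0.2012]
tool_rot: [0.027, 1.0, 0.001, 0.003]
contact_force: [1.9, -0.1, -2.5]
grip_width: 0.0598
gripper_force: 30.0
```

Call:
arm_command --pt "-0.262 -0.276 0 0 0 0 1" --pt "-0.262 -0.276 0 0 0 0 1" --pt "-0.262 -0.276 0 0 0 0 1" --pt "-0.262 -0.276 0 0 0 0 1" --pt "-0.262 -0.276 0 0 0 0 1" --pt "-0.262 -0.276 0 0 0 0 1" --pt "-0.262 -0.276 0 0 0 0 1" --pt "-0.262 -0.276 0 0 0 0 1"

```text
time: 13.03
tool_pos: [0.6474, -0.1334, 0.1969]
tool_rot: [0.031, 1.0, -0.0, -0.001]
contact_force: [0.2, 0.8, -1.2]
grip_width: 0.0594
gripper_force: 30.0
```

```bash
python3 held.py blue .650 -.149 .0998
```

```text
13.0333 [ 0.64742824 -0.13335434  0.19689603] 0.05938486389596739 29.99958425760269 yaw x 176.5 [ 0.03  0.52  0.15  1.52 -0.08  1.11  1.7 ]
[(0.6856, -0.1364, 89, 17, 86.5, [253.0, 293.0]), (0.6268, -0.1329, 150, 62, 86.5, [253.0, 198.0])]
move/0.6 [-0.006 -0.026  0.162]
```

View pics/held_blue.png

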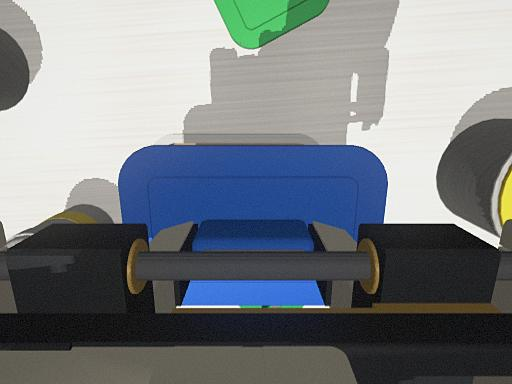

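Blue held straight, centred at (253,198), with the pan just behind it. Lowering.

Call:
arm_command --pt "-0.006 -0.026 0.02 0 0 0 1" --pt "-0.006 -0.026 0.06 0 0 0 1" --pt "-0.006 -0.026 0.09 0 0 0 1" --pt "-0.006 -0.026 0.11 0 0 0 1" --pt "-0.006 -0.026 0.115 0 0 0 1"

```text
time: 13.5
tool_pos: [0.6486, -0.1457, 0.1265]
tool_rot: [0.028, 1.0, 0.001, -0.002]
contact_force: [-0.3, 0.3, -0.9]
grip_width: 0.0599
gripper_force: 30.0
```

```bash
python3 held.py blue .650 -.149 .0998
```

```text
13.5 [ 0.64859876 -0.14573934  0.12651938] 0.059888867932329996 29.999535977840424 yaw x 176.74 [ 0.05  0.59  0.13  1.58 -0.09  0.98  1.73]
[(0.6867, -0.1486, 88, 17, 86.7, [253.0, 293.0]), (0.628, -0.1453, 150, 62, 86.7, [253.0, 198.0])]
move/0.6 [-0.003 -0.005  0.045]
```

Call:
arm_command --pt "-0.002 -0.004 0.01 0 0 0 1" --pt "-0.002 -0.004 0.02 0 0 0 1" --pt "-0.002 -0.004 0.028 0 0 0 1" --pt "-0.002 -0.004 0.034 0 0 0 1" --pt "-0.002 -0.004 0.04 0 0 0 1" --pt "-0.002 -0.004 0.045 0 0 0 1" --pt "-0.002 -0.004 0.045 0 0 0 1" --pt "-0.002 -0.004 0.045 0 0 0 1"

```text
time: 14.22
tool_pos: [0.6513, -0.1502, 0.1015]
tool_rot: [0.029, 1.0, 0.0, -0.0]
contact_force: [0.0, -0.5, -1.4]
grip_width: 0.0598
gripper_force: 30.0
```

Call:
arm_command --pt "0 0 0.003 0 0 0 1" --pt "0 0 0.003 0 0 0 1" --pt "0 0 0.003 0 0 0 0" --pt "0 0 0.003 0 0 0 0" --pt "0 0 0.003 0 0 0 0" --pt "0 0 0.003 0 0 0 0" --pt "0 0 0.003 0 0 0 0" --pt "0 0 -0.02 0 0 0 0"

```text
time: 14.88
tool_pos: [0.6497, -0.1498, 0.1113]
tool_rot: [0.029, 1.0, 0.0, -0.002]
contact_force: [-1.4, -0.3, -1.1]
grip_width: 0.0908
gripper_force: 0.0
```

Call:
arm_command --pt "0 0 -0.06 0 0 0 0" --pt "0 0 -0.12 0 0 0 0" --pt "0 0 -0.18 0 0 0 0" --pt "0.02 0.12 -0.25 0 0 0 0" --pt "0.04 0.18 -0.3 0 0 0 0" --pt "0.06 0.24 -0.32 0 0 0 0" --pt "0.06 0.3 -0.34 0 0 0 0" --pt "0.08 0.36 -0.35 0 0 0 0"

```text
time: 15.55
tool_pos: [0.6226, 0.0342, 0.3153]
tool_rot: [0.03, 1.0, 0.0, 0.001]
contact_force: [1.0, 0.3, -0.3]
grip_width: 0.0918
gripper_force: 0.0
```

Call:
arm_command --pt "0.09 0.48 0 0 0 0 0" --pt "0.09 0.48 0 0 0 0 0" --pt "0.09 0.48 0 0 0 0 0" --pt "0.09 0.48 0 0 0 0 0" --pt "0.09 0.48 0 0 0 0 0" --pt "0.09 0.48 0 0 0 0 0" --pt "0.09 0.48 0 0 0 0 0" --pt "0.09 0.48 0 0 0 0 0"

```text
time: 16.22
tool_pos: [0.581, 0.3347, 0.3122]
tool_rot: [0.023, 1.0, 0.003, -0.002]
contact_force: [-2.0, 1.0, -0.5]
grip_width: 0.0917
gripper_force: 0.0
```

Run:
```python
from h import *
s,p,r=st(); a=robot.get_image("wrist");print(s["time"],p,np.round(s["q"],2))
print(lids(a,"wrist","red",(p,r)))
print(fitpan(a,"wrist","pan_square",(.518,.42,-10.6),(p,r)))
b=robot.get_image("side")
cv2.imwrite("pics/w3.png",np.hstack([a[:240],cv2.resize(b[170:270,260:380],(288,240))]))
```

```text
16.2167 [0.58103844 0.33468052 0.3121572 ] [-0.62  0.46  0.03  1.32 -0.02  1.36  0.94]
[(0.3807, 0.2975, 83, 24, 87.4, [217.0, 7.0])]
(array([0.5178, 0.4201]), np.float64(-11.2), np.float64(-53.0))
```

View pics/w3.png

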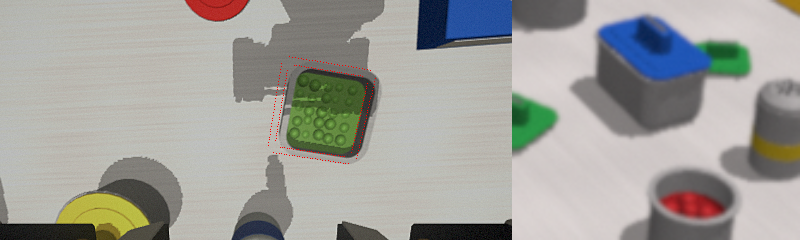

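Blue is seated on the salmon pan. The pea pan fit was pulled onto the shadow: the rim is at (333,113), but the fit came out about 14 px left. Refitting now that the arm has settled.

Run:
```python
from h import *
s,p,r=st(); a=robot.get_image("wrist");print(s["time"],p); a0=a.copy(); np.savez("w3.npz",a=a0,p=p,q=r.as_quat())
for x0 in((.523,.434,-11),(.518,.428,-11)):
    a=a0.copy();print(fitpan(a,"wrist","pan_square",x0,(p,r)))
    cv2.imwrite("pics/w4_%d.png"%(x0[0]*1000),cv2.resize(a[30:190,230:430],(800,640))[:600])
m=robot.landmark_of("wrist","pan_square");print(m)
```

```text
16.3167 [0.58415942 0.32663379 0.31250826]
(array([0.5201, 0.4307]), np.float64(-11.9), np.float64(-55.9))
(array([0.5201, 0.4307]), np.float64(-11.9), np.float64(-55.9))
[{'position': [0.5217, 0.4301, -0.0054], 'confidence': 0.75}]
```

View pics/w4_523.png

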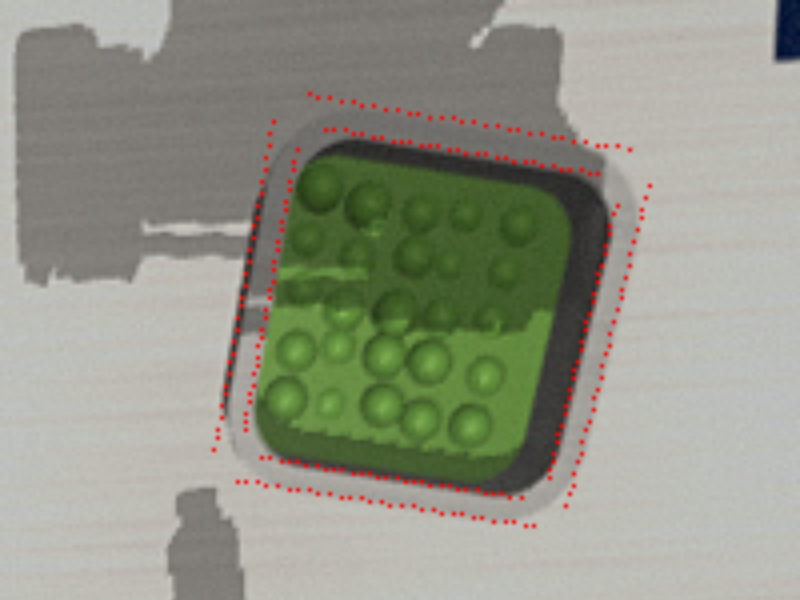

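Rim fit now within about 1–2 mm: pea pan at (0.521, 0.431), −12°. Next: the red lid.

Call:
arm_command --pt "0.25 -0.06 0.1 0 0 0 0" --pt "0.25 -0.06 0.1 0 0 0 0" --pt "0.25 -0.06 0.1 0 0 0 0" --pt "0.25 -0.06 0.1 0 0 0 0" --pt "0.25 -0.06 0.1 0 0 0 0" --pt "0.25 -0.06 0.1 0 0 0 0" --pt "0.25 -0.06 0.1 0 0 0 0"

```text
time: 17.0
tool_pos: [0.4351, 0.2958, 0.2541]
tool_rot: [0.03, 1.0, 0.001, 0.001]
contact_force: [0.8, -0.4, 1.5]
grip_width: 0.0917
gripper_force: 0.0
```

```bash
python3 look.py red
```

```text
17.0 [0.43509558 0.29577213 0.2541433 ] yaw x,y [176.5  86.5] [-0.7   0.25 -0.    1.77  0.    1.11  0.81]
red (0.3458, 0.3002, 95, 94, -5.4, [252.0, 91.0]) move/0.6: [ 0.15  -0.002  0.387]
```

Call:
arm_command --pt "0.15 -0.002 0.2 0 0 0 0" --pt "0.15 -0.002 0.2 0 0 0 0" --pt "0.15 -0.002 0.2 0 0 0 0" --pt "0.15 -0.002 0.2 0 0 0 0" --pt "0.15 -0.002 0.28 0 0 0 0" --pt "0.15 -0.002 0.28 0 0 0 0" --pt "0.15 -0.002 0.28 0 0 0 0"

```text
time: 17.63
tool_pos: [0.3444, 0.3, 0.0839]
tool_rot: [0.03, 1.0, -0.001, -0.001]
contact_force: [1.2, -0.1, 0.6]
grip_width: 0.0918
gripper_force: 0.0
```

```bash
python3 held.py red .3458 .3002 .023
```

```text
17.6333 [0.34435514 0.30000492 0.08385938] 0.09183559156735888 0.0 yaw x 176.55 [-0.79  0.36 -0.05  2.13  0.03  0.66  0.64]
[(0.3235, 0.3011, 70, 63, 86.6, [254.0, 201.0])]
move/0.6 [-0.003  0.001  0.101]
```

Call:
arm_command --pt "-0.001 0 0.06 0 0 0 0.2" --pt "-0.001 0 0.09 0 0 0 0.2" --pt "-0.001 0 0.102 0 0 0 0.3" --pt "-0.001 0 0.102 0 0 0 1" --pt "-0.001 0 0.102 0 0 0 1" --pt "-0.001 0 0.102 0 0 0 1" --pt "-0.001 0 0.102 0 0 0 1" --pt "-0.001 0 0.102 0 0 0 1"

```text
time: 18.35
tool_pos: [0.3449, 0.3013, 0.025]
tool_rot: [0.029, 1.0, 0.001, 0.001]
contact_force: [-0.1, -0.4, 0.3]
grip_width: 0.0431
gripper_force: 0.0
```

Call:
arm_command --pt "0 0 0 0 0 0 1" --pt "0 0 0 0 0 0 1" --pt "0 0 0 0 0 0 1" --pt "0 0 0 0 0 0 1" --pt "0 0 0 0 0 0 1" --pt "0 0 0 0 0 0 1"

```text
time: 18.85
tool_pos: [0.3446, 0.301, 0.0245]
tool_rot: [0.029, 1.0, 0.0, 0.0]
contact_force: [-0.9, -0.6, 8.0]
grip_width: 0.0328
gripper_force: 30.0
```

Call:
arm_command --pt "0 0 -0.05 0 0 0 1" --pt "0 0 -0.1 0 0 0 1" --pt "0 0 -0.16 0 0 0 1" --pt "0 0 -0.22 0 0 0 1" --pt "0 0 -0.28 0 0 0 1" --pt "0 0 -0.29 0 0 0 1"

```text
time: 19.35
tool_pos: [0.3461, 0.3027, 0.2035]
tool_rot: [0.029, 1.0, 0.003, 0.003]
contact_force: [0.8, 1.2, -1.7]
grip_width: 0.0332
gripper_force: 30.0
```

Call:
arm_command --pt "-0.119 -0.389 0 0 0 0 1" --pt "-0.119 -0.389 0 0 0 0 1" --pt "-0.119 -0.389 0 0 0 0 1" --pt "-0.119 -0.389 0 0 0 0 1" --pt "-0.119 -0.389 0 0 0 0 1" --pt "-0.119 -0.389 0 0 0 0 1" --pt "-0.119 -0.389 0 0 0 0 1"

```text
time: 19.93
tool_pos: [0.4025, 0.0567, 0.1978]
tool_rot: [0.034, 0.999, -0.001, 0.0]
contact_force: [-0.3, 0.1, 0.2]
grip_width: 0.0332
gripper_force: 30.0
```

Call:
arm_command --pt "-0.119 -0.389 0 0 0 0 1" --pt "-0.119 -0.389 0 0 0 0 1" --pt "-0.119 -0.389 0 0 0 0 1" --pt "-0.119 -0.389 0 0 0 0 1" --pt "-0.119 -0.389 0 0 0 0 1" --pt "-0.119 -0.389 0 0 0 0 1" --pt "-0.119 -0.389 0 0 0 0 1"

```text
time: 20.52
tool_pos: [0.4598, -0.1813, 0.198]
tool_rot: [0.033, 0.999, -0.002, 0.001]
contact_force: [0.3, -0.1, 0.1]
grip_width: 0.0335
gripper_force: 30.0
```

Call:
arm_command --pt "-0.119 -0.389 0 0 0 0 1" --pt "-0.119 -0.389 0 0 0 0 1" --pt "-0.119 -0.389 0 0 0 0 1" --pt "-0.119 -0.389 0 0 0 0 1" --pt "-0.119 -0.389 0 0 0 0 1" --pt "-0.119 -0.389 0 0 0 0 1" --pt "-0.119 -0.389 0 0 0 0 1" --pt "-0.119 -0.389 0 0 0 0 1"

```text
time: 21.18
tool_pos: [0.516, -0.4129, 0.1966]
tool_rot: [0.031, 1.0, -0.0, -0.001]
contact_force: [0.3, 0.3, -1.0]
grip_width: 0.0333
gripper_force: 30.0
```

```bash
python3 held.py red .517 -.411 .0895
```

```text
21.1833 [ 0.51601944 -0.41292095  0.19660752] 0.03334551670624699 29.999864101409912 yaw x 176.44 [ 0.34  0.53  0.39  1.54 -0.22  1.12  2.29]
[(0.5545, -0.4161, 47, 18, 86.5, [253.0, 292.0]), (0.5011, -0.4152, 82, 67, -60.2, [253.0, 205.0])]
move/0.6 [-0.002  0.003  0.179]
```

Call:
arm_command --pt "-0.001 0.002 0.06 0 0 0 1" --pt "-0.001 0.002 0.1 0 0 0 1" --pt "-0.001 0.002 0.125 0 0 0 1" --pt "-0.001 0.002 0.13 0 0 0 1" --pt "-0.001 0.002 0.13 0 0 0 1"

```text
time: 21.65
tool_pos: [0.5175, -0.4075, 0.1191]
tool_rot: [0.028, 1.0, 0.001, -0.001]
contact_force: [0.6, 1.0, -1.1]
grip_width: 0.0337
gripper_force: 30.0
```

```bash
python3 held.py red .517 -.411 .0895
```

```text
21.65 [ 0.51754639 -0.40748151  0.11905589] 0.03365654597370223 29.999822080135345 yaw x 176.73 [ 0.35  0.6   0.36  1.62 -0.25  0.96  2.31]
[(0.556, -0.4104, 47, 18, 86.7, [252.0, 292.0]), (0.4994, -0.4071, 93, 57, 86.7, [253.0, 207.0])]
move/0.6 [ 0.    -0.006  0.049]
```

Call:
arm_command --pt "0.002 -0.005 0.01 0 0 0 1" --pt "0.002 -0.005 0.02 0 0 0 1" --pt "0.002 -0.005 0.028 0 0 0 1" --pt "0.002 -0.005 0.035 0 0 0 1" --pt "0.002 -0.005 0.042 0 0 0 1" --pt "0.002 -0.005 0.048 0 0 0 1" --pt "0.002 -0.005 0.05 0 0 0 1" --pt "0.002 -0.005 0.05 0 0 0 1"

```text
time: 22.37
tool_pos: [0.5162, -0.4126, 0.0898]
tool_rot: [0.029, 1.0, 0.0, -0.0]
contact_force: [0.3, -1.0, -0.0]
grip_width: 0.0335
gripper_force: 30.0
```

Call:
arm_command --pt "0 0 0.001 0 0 0 1" --pt "0 0 0.001 0 0 0 1"

```text
time: 22.53
tool_pos: [0.5163, -0.4126, 0.0896]
tool_rot: [0.029, 1.0, 0.0, 0.0]
contact_force: [-0.3, 1.2, 2.1]
grip_width: 0.0338
gripper_force: 30.0
```

Call:
arm_command --pt "0 0 0 0 0 0 0" --pt "0 0 0 0 0 0 0" --pt "0 0 0 0 0 0 0" --pt "0 0 0 0 0 0 0" --pt "0 0 0 0 0 0 0" --pt "0 0 -0.06 0 0 0 0" --pt "0 0 -0.12 0 0 0 0" --pt "0 0 -0.18 0 0 0 0"

```text
time: 23.2
tool_pos: [0.5158, -0.4124, 0.1981]
tool_rot: [0.03, 1.0, 0.0, -0.001]
contact_force: [0.8, -1.0, -0.0]
grip_width: 0.0822
gripper_force: 0.0
```

Call:
arm_command --pt "0.131 0.494 0 0 0 -0.88 0" --pt "0.131 0.494 0 0 0 -0.88 0" --pt "0.131 0.494 0 0 0 -0.88 0" --pt "0.131 0.494 0 0 0 -0.88 0" --pt "0.131 0.494 0 0 0 -0.88 0" --pt "0.131 0.494 0 0 0 -0.88 0" --pt "0.131 0.494 0 0 0 -0.88 0" --pt "0.131 0.494 0 0 0 -0.88 0"

```text
time: 23.87
tool_pos: [0.4539, -0.1064, 0.1973]
tool_rot: [-0.202, 0.979, 0.001, -0.0]
contact_force: [-0.2, 0.2, -1.1]
grip_width: 0.0916
gripper_force: 0.0
```

Call:
arm_command --pt "0 0 0.06 0 0 0 0" --pt "0 0 0.12 0 0 0 0" --pt "0 0 0.17 0 0 0 0" --pt "0 0 0.17 0 0 0 0" --pt "0 0 0.17 0 0 0 0"

```text
time: 24.28
tool_pos: [0.4542, -0.1121, 0.0948]
tool_rot: [-0.199, 0.98, 0.0, -0.002]
contact_force: [0.3, -0.6, 0.2]
grip_width: 0.0919
gripper_force: 0.0
```

```bash
python3 held.py green .4548 -.1112 .024
python3 - <<'E'
from h import *
b=robot.get_image("side");cv2.imwrite("pics/s2.png",np.hstack([cv2.resize(b[200:300,290:410],(480,400)),cv2.imread("pics/held_green.png")[:400,100:400]][:1]))
E
```

```text
24.2833 [ 0.45421623 -0.11212876  0.09484899] 0.09190912254935178 0.0 yaw x -156.99 [-0.02  0.35  0.18  2.11 -0.1   0.69  2.2 ]
[(0.4322, -0.121, 75, 68, -67.0, [254.0, 194.0])]
move/0.6 [-0.002  0.001  0.118]
```

View pics/s2.png

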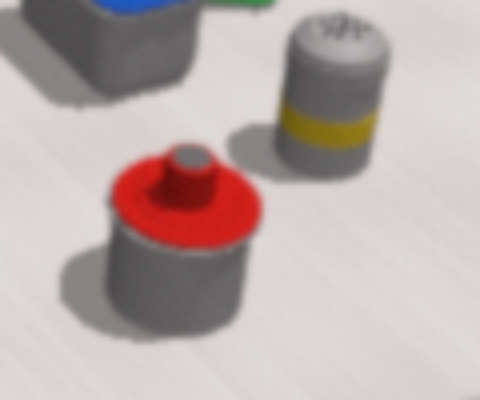

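View pics/held_green.png

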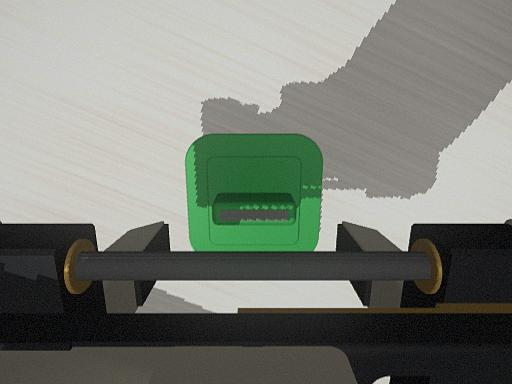

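Red is seated (185,215), and the green bar is square between the fingers at (254,212). Grasping.

Call:
arm_command --pt "-0.001 0.001 0.06 0 0 0 0" --pt "-0.001 0.001 0.1 0 0 0 0" --pt "-0.001 0.001 0.118 0 0 0 0" --pt "-0.001 0.001 0.118 0 0 0 1" --pt "-0.001 0.001 0.118 0 0 0 1" --pt "-0.001 0.001 0.118 0 0 0 1" --pt "-0.001 0.001 0.118 0 0 0 1" --pt "-0.001 0.001 0.118 0 0 0 1"

```text
time: 25.05
tool_pos: [0.4565, -0.1114, 0.0258]
tool_rot: [-0.2, 0.98, -0.0, 0.001]
contact_force: [0.1, 0.2, 0.3]
grip_width: 0.0632
gripper_force: 0.0
```

Call:
arm_command --pt "0 0 0 0 0 0 1" --pt "0 0 0 0 0 0 1" --pt "0 0 0 0 0 0 1" --pt "0 0 0 0 0 0 1"

```text
time: 25.38
tool_pos: [0.4563, -0.1113, 0.0255]
tool_rot: [-0.2, 0.98, -0.0, 0.001]
contact_force: [-1.8, 0.7, 9.6]
grip_width: 0.0595
gripper_force: 30.0
```

Call:
arm_command --pt "0 0 -0.05 0 0 0 1" --pt "0 0 -0.1 0 0 0 1" --pt "0 0 -0.16 0 0 0 1" --pt "0 0 -0.22 0 0 0 1" --pt "0 0 -0.28 0 0 0 1" --pt "0 0 -0.29 0 0 0 1"

```text
time: 25.88
tool_pos: [0.4581, -0.112, 0.2043]
tool_rot: [-0.199, 0.98, -0.001, 0.004]
contact_force: [1.2, -0.6, -0.7]
grip_width: 0.0595
gripper_force: 30.0
```

Call:
arm_command --pt "-0.228 0.394 0 0 0 0 1" --pt "-0.228 0.394 0 0 0 0 1" --pt "-0.228 0.394 0 0 0 0 1" --pt "-0.228 0.394 0 0 0 0 1" --pt "-0.228 0.394 0 0 0 0 1" --pt "-0.228 0.394 0 0 0 0 1" --pt "-0.228 0.394 0 0 0 0 1"

```text
time: 26.47
tool_pos: [0.4884, 0.1652, 0.1985]
tool_rot: [-0.202, 0.979, 0.001, 0.0]
contact_force: [0.9, -0.0, -1.3]
grip_width: 0.0597
gripper_force: 30.0
```

Call:
arm_command --pt "-0.227 0.394 0 0 0 1 1" --pt "-0.227 0.394 0 0 0 1 1" --pt "-0.227 0.394 0 0 0 1 1" --pt "-0.227 0.394 0 0 0 1 1" --pt "-0.227 0.394 0 0 0 1 1" --pt "-0.227 0.394 0 0 0 1 1" --pt "-0.227 0.394 0 0 0 1 1" --pt "-0.227 0.394 0 0 0 1 1"

```text
time: 27.13
tool_pos: [0.5192, 0.4378, 0.1972]
tool_rot: [0.057, 0.998, 0.001, -0.001]
contact_force: [-0.7, 0.2, -1.0]
grip_width: 0.0598
gripper_force: 30.0
```

Call:
arm_command --pt "0 0 0 0 0 0.167 1" --pt "0 0 0 0 0 0.167 1" --pt "0 0 0 0 0 0.167 1"

```text
time: 27.38
tool_pos: [0.5218, 0.4299, 0.1982]
tool_rot: [0.104, 0.995, -0.0, -0.0]
contact_force: [-0.2, 0.5, -1.2]
grip_width: 0.0598
gripper_force: 30.0
```

```bash
python3 held.py green .5224 .4307 .1005
```

```text
27.3833 [0.52177244 0.42993096 0.19817662] 0.05983484853828477 30.00005006790161 yaw x 168.1 [-0.86  0.54  0.14  1.48 -0.08  1.13  0.66]
[(0.5599, 0.421, 87, 19, 78.1, [253.0, 294.0]), (0.4987, 0.4339, 105, 68, 78.1, [252.0, 194.0])]
move/0.6 [-0.001  0.002  0.163]
```

View pics/held_green.png

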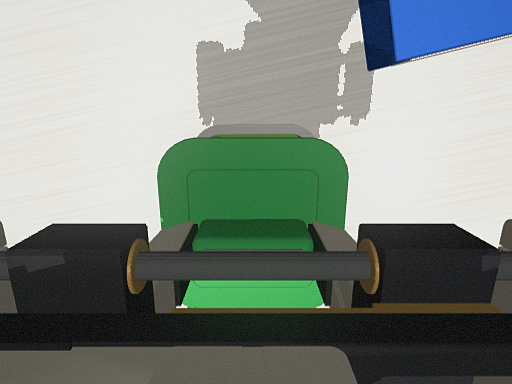

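Run:
```python
from h import *
s,p,r=st();p[:]=[0.52177,0.42993,0.19818]
a=cv2.imread("pics/held_green.png")
cv2.imwrite("pics/g.png",cv2.resize(a[110:150,180:340],(800,200),interpolation=cv2.INTER_CUBIC))
# predicted rim in this image for candidate centres, as tool-y offset
t=r.as_matrix()
for v in((.521,.431),(.522,.434)):
    u=proj("wrist",outline("pan_square",*v,np.radians(-11.9),.085,.008),(p,r)); k=u[u[:,1]<136]; print(v,k[:,0].min(),k[:,0].max(),k[:,1].min())
print(rays("wrist",[(198,135),(318,135),(258,124)],.085,(p,r)))
```

```text
(0.521, 0.431) 189.8389248715457 319.54033513161414 125.19531831458691
(0.522, 0.434) 193.49642069999092 323.1551767665403 125.62591382604872
[[0.46421791 0.39294543]
 [0.48554191 0.49433449]
 [0.4657878  0.44551879]]
```

View pics/g.png

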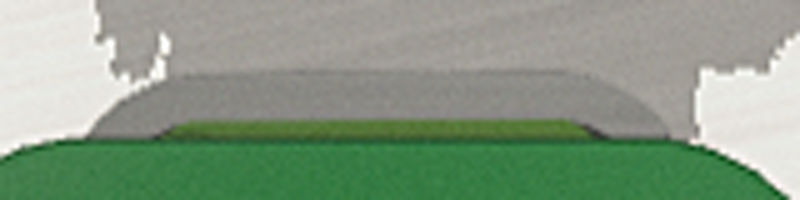

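The rim centre shows at column 256, so the pan is about 1.2 mm further along tool y. Lowering with that correction.

Call:
arm_command --pt "0 0.004 0.05 0 0 0 1" --pt "0 0.004 0.09 0 0 0 1" --pt "0 0.004 0.11 0 0 0 1" --pt "0 0.004 0.12 0 0 0 1" --pt "0 0.004 0.13 0 0 0 1" --pt "0 0.004 0.138 0 0 0 1" --pt "0 0.004 0.146 0 0 0 1" --pt "0 0.004 0.154 0 0 0 1"

```text
time: 28.1
tool_pos: [0.5228, 0.4333, 0.1068]
tool_rot: [0.104, 0.995, 0.001, 0.001]
contact_force: [-0.3, -0.7, -1.4]
grip_width: 0.06
gripper_force: 30.0
```

Call:
arm_command --pt "0 0 0.005 0 0 0 1" --pt "0 0 0.009 0 0 0 1" --pt "0 0 0.009 0 0 0 1" --pt "0 0 0.009 0 0 0 1"

```text
time: 28.43
tool_pos: [0.5224, 0.4331, 0.1009]
tool_rot: [0.104, 0.995, 0.0, 0.0]
contact_force: [0.5, -0.4, -1.0]
grip_width: 0.0595
gripper_force: 30.0
```

Call:
arm_command --pt "0 0 0.001 0 0 0 0" --pt "0 0 0.001 0 0 0 0" --pt "0 0 0.001 0 0 0 0" --pt "0 0 0.001 0 0 0 0" --pt "0 0 0.001 0 0 0 0" --pt "0 0 -0.06 0 0 0 0" --pt "0 0 -0.12 0 0 0 0" --pt "0 0 -0.18 0 0 0 0"

```text
time: 29.1
tool_pos: [0.5219, 0.4326, 0.2097]
tool_rot: [0.104, 0.995, -0.001, -0.0]
contact_force: [0.7, 0.7, 0.2]
grip_width: 0.092
gripper_force: 0.0
```

Call:
arm_command --pt "0.3 0 -0.1 0 0 0 0" --pt "0.3 0 -0.1 0 0 0 0" --pt "0.3 0 -0.1 0 0 0 0" --pt "0.3 0 -0.1 0 0 0 0" --pt "0.3 0 -0.1 0 0 0 0" --pt "0.3 0 -0.1 0 0 0 0" --pt "0.3 0 -0.1 0 0 0 0"

```text
time: 29.68
tool_pos: [0.3449, 0.4712, 0.2696]
tool_rot: [0.103, 0.995, 0.001, 0.0]
contact_force: [0.4, -0.1, 0.2]
grip_width: 0.0917
gripper_force: 0.0
```

Run:
```python
from h import *
b=robot.get_image("side");a=robot.get_image("top")
for n,h in HT.items():
    c=dict(pan_rect="blue",pan_round="yellow",pan_square="green",pan_small="red")[n]; print(n,lids(a,"top",c,z=h+.0025))
u=[cv2.resize(b[110:290,180:390],(420,360)),cv2.resize(a[60:240,60:440],(760,360))]
cv2.imwrite("pics/end.png",cv2.resize(np.vstack([np.hstack([u[0],np.zeros((360,340,3),np.uint8)]),u[1]]),(633,600)))
cv2.imwrite("pics/end_s.png",cv2.resize(b[110:290,180:390],(700,600)))
```

```text
pan_rect [(0.396, 0.6378, 157, 79, 89.4, [31.0, 213.0]), (0.6486, -0.1516, 151, 97, 89.4, [304.0, 126.0])]
pan_round [(0.6609, 0.1404, 125, 123, 0.3, [202.0, 122.0])]
pan_square [(0.2035, -0.3041, 72, 71, -79.5, [362.0, 283.0]), (0.5194, 0.4322, 104, 103, 78.0, [101.0, 173.0]), (0.772, -0.1073, 72, 71, -36.8, [288.0, 85.0])]
pan_small [(0.5165, -0.413, 93, 90, 89.4, [395.0, 172.0])]
```

View pics/end_s.png

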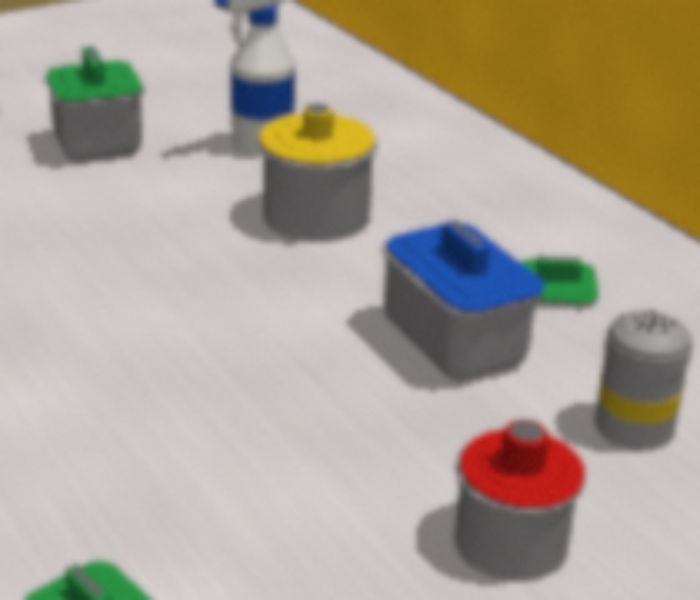

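All four lids sit flat, and the top-view fits put them within a few mm of their pans. The bottle and the shaker are still standing.

```bash
python3 -c "
from h import *
print(robot.finish_job())"
```

```text
the job is handed in; nothing more can be done
None
```

I put all four lids on their matching containers and handed the job in at about 30 s. In the final pictures they sit flat and within a few mm of centre, with the spray bottle and shaker still standing; the hand-in gave back no verdict.

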